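Seat a chair slat in the drilling jig and lock the toggle clamp

ROBOT

A 6-joint arm with a two-finger parallel gripper is mounted at the origin on the work surface. World frame = base frame: x ahead of the robot, y to its left, z up, the work surface at z = 0. Lengths are in m, angles in rad, forces in N, time in s.
With the tool pointing down it reaches from about 0.25 to 0.775 m from the base axis. Payload 4 kg.
Tool frame: the origin (TCP) lies midway between the tips of the shut fingers; the grasp point (between the pads) lies 19 mm behind it; z points along the fingers, y is the line along which they close (so a half turn about z gives the same grasp; the last joint's range is limited). The gripper opens to 94 mm and grips with 3 to 60 N. Pads are 16 mm wide; open, the fingers measure 119 mm over their backs; the gripper's body (75 mm by 177 mm) begins 78 mm behind the grasp point.
Start: joints at [1.126, 0.087, 1.371, -0, 1.684, -0.103], TCP at [0.184, 0.518, 0.174] pointing down, gripper open.
Joint ranges: [-3.1, 3.1], [-0.76, 2.03], [0.27, 2.55], [-1.08, 4.22], [0.17, 2.65], [-2.57, 2.57]. Speed limits (rad/s): [2.79, 2.79, 3.14, 3.14, 3.14, 3.14].

INTERFACE

Orientations are given as [roll, pitch, yaw] about the fixed x, y, z axes, in that order (R = Rz(yaw) Ry(pitch) Rx(roll)).
In Python, from bench import get_obs, snapshot, close_job gives the robot as it stands. The module is installed in compiled form; this text tells all that it offers.
- The arm moves only by the tool drive_tool, never from a script. Its argument "commands" is a list of rows, each a list of 6 numbers: the shift along the tool's x, y, z in units of 0.04 m (1.0 is 0.04 m), then the turn, a rotation vector about the tool's x, y, z in units of 0.1 rad (1.0 is 0.1 rad). In form: [[dx, dy, dz, wx, wy, wz], ...]. A call has 1 to 20 rows; each row shifts and turns the commanded pose from where the row before left it, along the tool's axes as they then stand; what a row does not reach is not made up. A row lasts 1/8 s, in which the tool goes at most 62.5 mm and 10.7 degrees, less where a joint would pass 70% of its speed; a pose out of reach is approached as far as the arm can. A call with a number of a shift or a turn outside -1 to 1 is refused whole. A call with a gripper value outside its range is refused whole. "gripper" is the closure, from 0 (fully open) to 1 (shut), set as the call begins (left out, the last holds). The fingers move at their own pace and stop on an object; the grip force is fixed at half the most. Time passes only in rows, so rows that do not move let the fingers close. It gives the time, the measured TCP pose, the force, the opening and the grip force at its end, in the units of the state.
- get_obs(): the state, without advancing time (a new reading comes with each control period).
- snapshot(name): name is "side" or "top"; returns a dict with "image" (480x640x3 uint8, blue, green, red), "range_z" (480x640 float32, m along the optical axis (not along the pixel's ray), 0 where there is no reading), "fx", "fy", "cx", "cy" (pixels), "k1" (the pictures are not rectified: a ray, as slopes to the right and down, at radius r is drawn at 1 + k1 r^2 times it, then the intrinsics apply), "rvec" (rotation vector, rad) and "tvec" (3), from world to camera coordinates, as OpenCV has them. Camera axes: x right, y down, z forward; pixel columns grow to the right and rows downward; lengths in m; the calibration is good to about 2 mm. A picture is of the moment at which its call begins.
- close_job(): hands the job in; it is judged then, once.
The state is a dict: "time": time; "joint_positions": joint angles; "qvel": joint speeds; "joint_torque": joint torques, N m; "tool_pos": TCP position; "ee_rot": TCP orientation; "wrist_force": force on the tool from outside, world axes, zero at the start; "wrist_torque": the same for the moment, N m; "width": finger opening in m; "finger_force": force on a finger pad.
Only numpy, scipy, OpenCV 4.12 (cv2) and the standard library are available. Lean on these libraries where they do the work, as an engineer would, in place of code of your own. Each camera call takes 0.05 s, during which the arm holds its last target. There are 200 camera calls.

TASK

Nothing is to be picked up. With the fingertips push the wooden chair slat along between its guide rails until its end sits against the red stop; then push the red clamp handle over and down until it snaps into lock with the slat held under the pad. Leave the other things on the bench alone.

Things in the scene. Friction and masses are not known exactly. Their poses are not given: they have to be found in the camera images.
- fixture: jig bolted to the table, placed and turned (up to 0.35) anew in each run: plywood board 18 thick, x -50 to 130, y -200 to 160. Origin: on the table under the slat channel, straight below where the pad lands; z up, y along the channel to the red stop (face at y 130, top 53 above table), x across it to the clamp, away from the robot. Two rails 12 high, 48.6 apart, run from y -60 to 130
- stop_face (a point): centre of the slat's contact area on the red stop's face, 28 above the table; axes as the fixture
- slat_center (a point): centre (half-way up) of the loose chair slat: pale wood, 45 wide (x), 220 long (y), 20 thick, 130 g, flat on the board (underside 18, top 38 above the table) between the rails; its y axis points to the stop. It starts 30 to 75 short of the stop and slides with under 2 N
- slat_near_end (a point): centre of the slat's free end face (28 above the table), the one to push; it juts out beyond the rails, over bare board at the start and when home
- slat_far_end (a point): centre of the slat's other end face, the one that must meet the stop_face
- handle_pivot (a point): hinge axis of the clamp handle (along the fixture's y), at x 95, y 0 in the fixture frame, 75 above the table; fixed. A steel arm 80 long on its robot side leans to the robot at about 50 degrees when open (top 145 above the table) and swings down with the handle, pressing its rubber pad on the slat
- handle_grip (a point): on the handle's centre line, 100 from the pivot, in the red grip: 18 thick (x), 26 wide (y), covering 55 to 130 from the pivot; z points along the handle away from the pivot, x the way this point moves when the clamp closes
- clamp_handle (a joint): rad: 0 = open, upright (start, held by a spring); swings away from the robot (fixture +x) and down to its stop at 1.5 = locked, nearly level. It springs back until the dead point near 1.15 (up to about 8 N at 100 from the pivot), then snaps to 1.5 by itself and stays
- glue: loose bystander: white glue bottle with orange cap, 52 dia x 130 tall, upright beyond the fixture, left; origin: centre of its underside
- tape: loose bystander: yellow and black tape measure, 34 x 70 x 62 tall, on the table beyond the fixture, right; origin: centre of its underside
- screwdriver: loose bystander: screwdriver lying on the table between robot and fixture, about 200 long; origin about mid-length on the table
- offcut: loose bystander: small wood block 50 x 35 x 30 tall on the board, right of the clamp; origin: centre of its underside
- dowel: loose bystander: pale dowel 12 dia x 60 long lying on the board, left of the clamp; origin: under its middle
- mallet: loose bystander: wooden mallet, head 70 x 120 x 60, its 250 handle towards the robot, lying right of the fixture; origin under its head
- tin: loose bystander: open metal tin 80 dia x 90 tall at the left of the table; origin: centre of its underside
- slat: the same slat; origin: centre of its underside
There are look-alikes about, which are no part of the job. Of the things that look like the slat, the largest one is meant.

How it is judged:
On the way, in this order (a step that is already met when the one before it is completed fails the run):
1. the slat's end is against the red stop (within 3 mm) while the clamp is still open (y of slat_far_end in the frame of fixture above 0.127 m and z of each of slat_far_end, slat_near_end in the frame of fixture below 0.033 m and value of joint clamp_handle below 0.6 rad), for 0.2 s.
2. the clamp handle has snapped past its dead point into lock (y of slat_far_end in the frame of fixture above 0.127 m and z of each of slat_far_end, slat_near_end in the frame of fixture below 0.033 m and value of joint clamp_handle above 1.42 rad), for 0.2 s.
At the end, for the whole second after the job is handed in: The slat lies flat in its channel at rest, its end within 3 mm of the red stop, and the clamp handle is down in lock (above 1.42 of its 1.5 rad) (all of step 2 and linear speed of slat below 0.02 m/s); the robot touches nothing.
It fails at once if the slat is lifted out of its channel (centre more than 10 mm up) (z of slat_center in the frame of fixture above 0.038 m).
It fails at once if one of the other things is pushed away or lifted (over 25 mm) (distance of any of glue, tape, screwdriver, offcut, dowel, mallet, tin from where it was at the start of the episode above 0.025 m).
It also fails if it takes over 48 s, if anything falls off the work surface, if the arm or the gripper's body presses on something with over 40 N, if the wrist force passes 120 N, or if a joint passes its speed limit or range.

## Working session

There is one attempt and no reset: what is moved stays moved. The work goes in short steps, Python scripts to look and compute and a tool call to move; the robot and the scene stay as the last step left them, time stands still between calls to the robot, and variables do not carry over. Pictures are saved under pics/ and viewed, at most 10 in all, crops included, and the job is handed in when it is done.

Besides the shell and the picture viewer there is one more tool, called after "Emit:" as a command line: name --pt "numbers of a row" for each row, then --argument value for the rest. drive_tool: Moves the arm, as the interface text tells. Its arguments: {"type":"object","properties":{"commands":{"type":"array"},"gripper":{"type":"number"}},"required":["commands"]}

```bash
mkdir -p pics
cat > h.py <<'E'
import numpy as np, cv2, pickle
from bench import get_obs, snapshot
def world(s):
    z=s["range_z"]; v,u=np.mgrid[0:480,0:640]
    d=np.stack([(u-s["cx"])/s["fx"],(v-s["cy"])/s["fy"]],-1)
    p=d.copy()
    for _ in range(10): p=d/(1+s["k1"]*(p**2).sum(-1,keepdims=True))
    c=np.dstack([p*z[...,None],z])
    R=cv2.Rodrigues(np.array(s["rvec"],float))[0]
    w=(c-np.array(s["tvec"]).reshape(3))@R
    w[z==0]=np.nan
    return w
E
python3 - <<'E'
from h import *
for n in("top","side"):
    s=snapshot(n); pickle.dump(s,open(n+".pkl","wb")); cv2.imwrite(f"pics/{n}0.png",s["image"])
    R=cv2.Rodrigues(np.array(s["rvec"],float))[0]; print(n,-R.T@np.array(s["tvec"]).reshape(3),s["k1"],(s["range_z"]==0).mean())
o=get_obs(); print(o)
E
```

```text
top [0.39200159 0.01445064 1.35288608] -0.04471198272004131 0.003990885416666667
side [-0.20107584 -0.62893883  0.84686314] 0.021359793939935458 0.003935546875
{'time': 0.1, 'joint_positions': array([ 1.12588516e+00,  8.78760054e-02,  1.37207642e+00,  2.48050692e-05,
        1.68360483e+00, -1.03096975e-01]), 'qvel': array([-0.00124772, -0.00159317, -0.00305205,  0.00034741, -0.00121988,
        0.00010492]), 'joint_torque': array([ 3.44346023e-03, -3.41254342e+01, -3.03300691e+01,  7.19630462e-02,
        3.04175634e-02, -1.07690191e-04]), 'tool_pos': array([0.18411423, 0.51768466, 0.17263761]), 'ee_rot': array([-3.13964102e+00, -2.26708042e-04,  2.79978101e+00]), 'wrist_force': array([-0.20023484, -0.28837648, -0.25193239]), 'wrist_torque': array([ 0.01635844,  0.01406613, -0.06077423]), 'finger_force': 0.0, 'width': 0.09400243417195982}
```

View pics/top0.png

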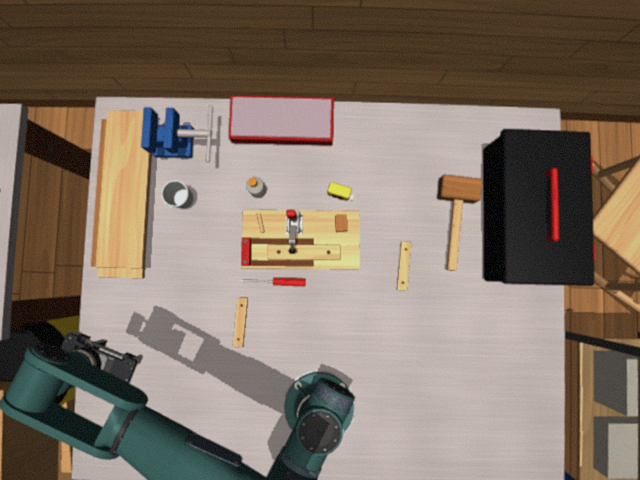

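View pics/side0.png

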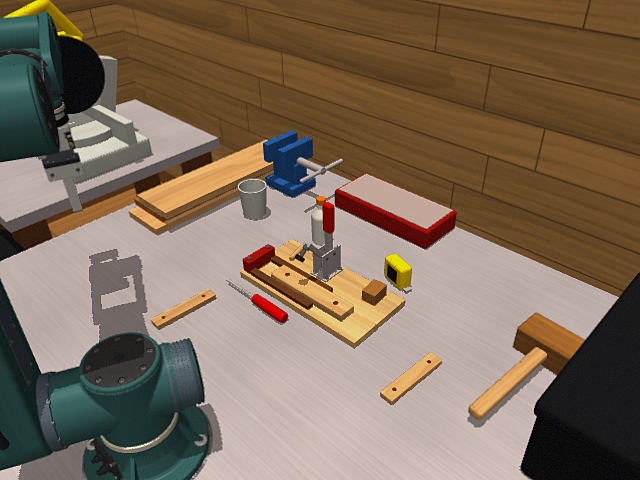

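The slat candidates in the top view are (295,252) in the jig channel, (240,322) and (404,265) loose on the table. The one in the channel is the largest and lies between the rails against the description, with the red stop at (246,251) on its left. I'll confirm this in a crop and measure.

Run:
```python
from h import *
s=pickle.load(open("top.pkl","rb")); w=world(s); im=s["image"]
cv2.imwrite("pics/crop.png",cv2.resize(im[175:300,225:375],None,fx=5,fy=4.8,interpolation=cv2.INTER_CUBIC))
hsv=cv2.cvtColor(im,cv2.COLOR_BGR2HSV)
roi=np.zeros((480,640),bool); roi[200:275,232:370]=1
Z=w[...,2]
def rect(m,name):
    m=m&roi; n,l,st,_=cv2.connectedComponentsWithStats(m.astype(np.uint8)); k=1+st[1:,4].argmax(); m=l==k
    p=w[m]; (c,sz,a)=cv2.minAreaRect(p[:,:2].astype(np.float32)*1000)
    print(name,m.sum(),np.round(c,1),np.round(sz,1),round(a,2),"z",np.round(np.median(p[:,2]),4)); return p
rect((Z>0.012),"all"); rect((Z>.011)&(Z<.025),"board")
wood=(hsv[...,0]<30)&(hsv[...,0]>12)&(hsv[...,2]>130)
p=rect((Z>.032)&(Z<.044)&wood,"slat")
red=((hsv[...,0]<8)|(hsv[...,0]>172))&(hsv[...,1]>150)
r=roi.copy(); r2=red.copy(); r2[:,265:]=0
rect(r2&(Z>.04),"stop")
g=red.copy(); g[:,:270]=0; g[228:]=0
q=rect(g&(Z>.06),"grip"); print(np.nanmax(q[:,2]))
for n,(u,v) in dict(s240=(240,322),s404=(404,265),board=(350,262)).items(): print(n,w[v,u])
s2=pickle.load(open("side.pkl","rb")); w2=world(s2); h2=cv2.cvtColor(s2["image"],cv2.COLOR_BGR2HSV)
red=((h2[...,0]<8)|(h2[...,0]>172))&(h2[...,1]>150); red[:200]=0;red[240:]=0; red[:,:318]=0;red[:,340:]=0
q=w2[red]; q=q[q[:,2]>.1]; print("grip side",np.nanmedian(q,0),np.nanmin(q,0),np.nanmax(q,0))
```

```text
all 6911 [504.2  70. ] [178.6 359.8] 1.62 z 0.0219
board 2653 [504.3  70. ] [178.5 360. ] 1.67 z 0.0191
slat 988 [463.   59.7] [ 47.9 216.5] 1.13 z 0.039
stop 200 [460.3 229.8] [77.8 22.8] 1.38 z 0.0534
grip 68 [556.8  89. ] [15.2 21.1] 1.52 z 0.2036
0.21255101171545343
s240 [0.24679156 0.24415072 0.01338508]
s404 [ 0.43355333 -0.24832393  0.01426361]
board [ 0.43771999 -0.08319801  0.02098973]
grip side [0.55040587 0.0863932  0.17543705] [0.54603287 0.07660392 0.13381768] [0.56814054 0.10509021 0.20814458]
```

View pics/crop.png

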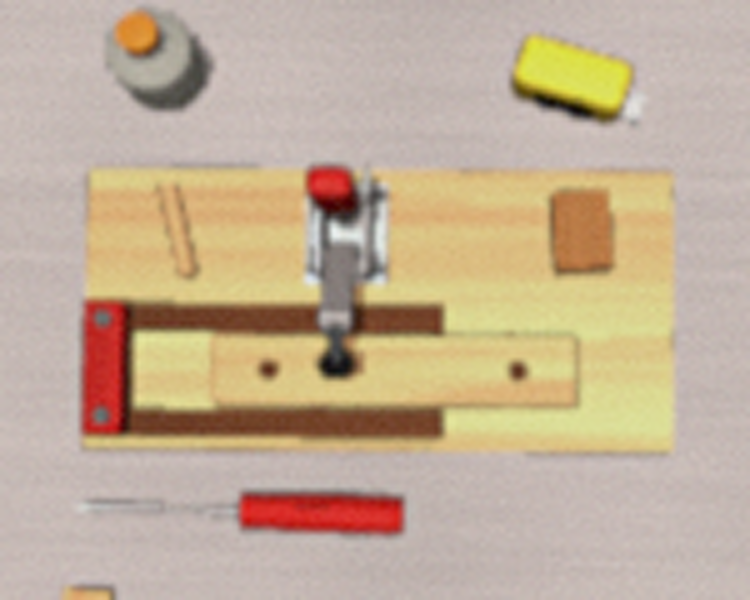

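The crop confirms it: the slat in the jig is the meant one, with its near end at crop (577,370) and the red stop at crop (105,368). The fixture origin is about (0.4636, 0.0888) with yaw 0.028, and the slat is about 49 mm short. First I'll shut the fingers, rise, and turn the tool x axis along the channel.

Emit:
drive_tool --pt "0 0 -0.5 0 0 1" --pt "0 0 -0.5 0 0 1" --pt "0 0 -0.5 0 0 1" --pt "0 0 -0.5 0 0 1" --pt "0 0 -0.3 0 0 1" --pt "0 0 0 0 0 1" --pt "0 0 0 0 0 1" --pt "0 0 0 0 0 1" --pt "0 0 0 0 0 1" --pt "0 0 0 0 0 1" --pt "0 0 0 0 0 1" --pt "0 0 0 0 0 1" --pt "0 0 0 0 0 0" --gripper 1

```text
time: 1.72
tool_pos: [0.1843, 0.518, 0.2651]
ee_rot: [-3.141, 0.001, 1.601]
wrist_force: [0.2, -0.3, 0.1]
width: 0.0003
finger_force: 0.0
```

Emit:
drive_tool --pt "-0.4 0.18 0 0 0 0" --pt "-0.84 0.37 0 0 0 0" --pt "-0.84 0.37 0 0 0 0" --pt "-0.84 0.37 0 0 0 0" --pt "-0.84 0.37 0 0 0 0" --pt "-0.84 0.37 0 0 0 0" --pt "-0.84 0.37 0 0 0 0" --pt "-0.84 0.37 0 0 0 0" --pt "-0.84 0.37 0 0 0 0" --pt "-0.84 0.37 0 0 0 0" --pt "-0.84 0.37 0 0 0 0" --pt "-0.84 0.37 0 0 0 0" --pt "-0.84 0.37 0 0 0 0" --pt "-0.84 0.37 0 0 0 0" --pt "-0.84 0.37 0 0 0 0" --pt "-0.84 0.37 0 0 0 0" --pt "-0.84 0.37 0 0 0 0" --pt "-0.84 0.37 0 0 0 0" --pt "-0.42 0.19 0 0 0 0" --pt "0 0 0 0 0 0"

```text
time: 4.22
tool_pos: [0.4678, -0.0785, 0.2653]
ee_rot: [-3.141, -0.001, 1.598]
wrist_force: [0.4, 0.2, -1.3]
width: 0.0008
finger_force: 0.0
```

Emit:
drive_tool --pt "0 0 0.8 0 0 0" --pt "0 0 0.8 0 0 0" --pt "0 0 0.8 0 0 0" --pt "0 0 0.8 0 0 0" --pt "0 0 0.8 0 0 0" --pt "0 0 0.8 0 0 0" --pt "0 0 0.5 0 0 0" --pt "0 0 0.4 0 0 0" --pt "0 0 0.25 0 0 0" --pt "0 0 0 0 0 0"

```text
time: 5.48
tool_pos: [0.4678, -0.0774, 0.0274]
ee_rot: [-3.141, -0.0, 1.6]
wrist_force: [1.1, -0.5, -0.3]
width: 0.0004
finger_force: 0.0
```

Run:
```python
from h import *
s=snapshot("side"); cv2.imwrite("pics/s1.png",cv2.resize(s["image"][190:370,220:440],None,fx=3,fy=3))
```

```text
(no output)
```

View pics/s1.png

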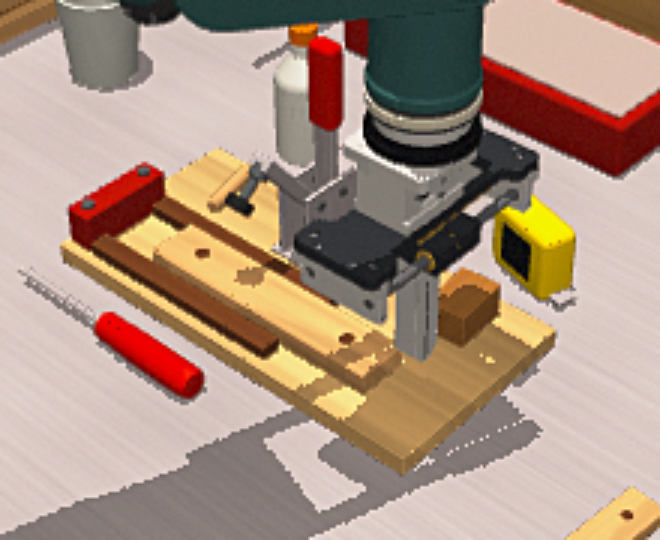

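The closed fingers at crop (417,330) stand clear behind the slat's end at (380,370), so I'll push.

Emit:
drive_tool --pt "0.15 0 0 0 0 0" --pt "0.15 0 0 0 0 0" --pt "0.15 0 0 0 0 0" --pt "0.15 0 0 0 0 0" --pt "0.15 0 0 0 0 0" --pt "0.15 0 0 0 0 0" --pt "0.15 0 0 0 0 0" --pt "0.15 0 0 0 0 0" --pt "0.15 0 0 0 0 0" --pt "0.1 0 0 0 0 0" --pt "0.05 0 0 0 0 0" --pt "0 0 0 0 0 0"

```text
time: 7.02
tool_pos: [0.4664, -0.0178, 0.0277]
ee_rot: [3.142, 0.0, 1.6]
wrist_force: [-0.5, -0.2, -0.3]
width: 0.0005
finger_force: 0.0
```

Emit:
drive_tool --pt "0.05 0 0 0 0 0" --pt "0.05 0 0 0 0 0" --pt "0 0 0 0 0 0"

```text
time: 7.4
tool_pos: [0.4663, -0.0138, 0.0277]
ee_rot: [3.142, -0.0, 1.6]
wrist_force: [0.4, -0.1, -0.4]
width: 0.0003
finger_force: 0.0
```

Emit:
drive_tool --pt "0.05 0 0 0 0 0" --pt "0.05 0 0 0 0 0" --pt "0 0 0 0 0 0"

```text
time: 7.78
tool_pos: [0.4662, -0.0097, 0.0277]
ee_rot: [3.142, -0.0, 1.6]
wrist_force: [0.7, 0.4, 0.1]
width: 0.0003
finger_force: 0.0
```

Emit:
drive_tool --pt "0.05 0 0 0 0 0" --pt "0 0 0 0 0 0"

```text
time: 8.02
tool_pos: [0.4661, -0.0077, 0.0277]
ee_rot: [3.142, -0.0, 1.6]
wrist_force: [0.0, -0.4, 0.2]
width: 0.0004
finger_force: 0.0
```

Emit:
drive_tool --pt "0.05 0 0 0 0 0" --pt "0 0 0 0 0 0"

```text
time: 8.28
tool_pos: [0.4661, -0.0057, 0.0277]
ee_rot: [3.142, -0.0, 1.6]
wrist_force: [-0.1, -0.2, 0.8]
width: -0.0
finger_force: 0.0
```

Run:
```python
from h import *
s=snapshot("side"); cv2.imwrite("pics/s2.png",cv2.resize(s["image"][210:350,230:390],None,fx=4,fy=4))
```

```text
(no output)
```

View pics/s2.png

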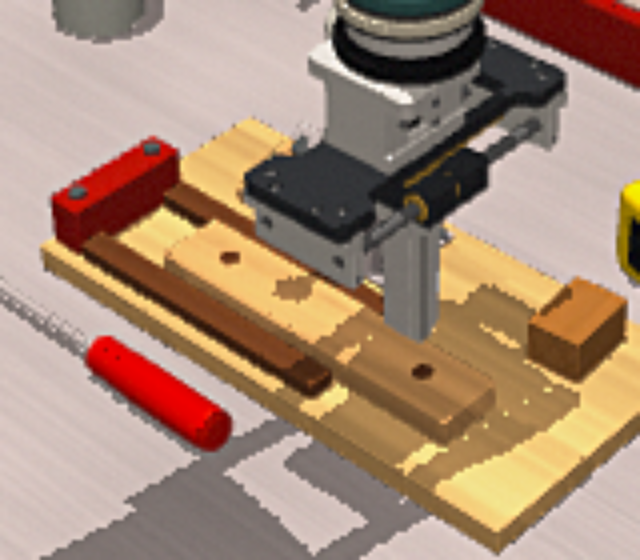

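Run:
```python
from h import *
def proj(s,p):
    R=cv2.Rodrigues(np.array(s["rvec"],float))[0]; c=R@np.array(p)+np.array(s["tvec"]).reshape(3); a=c[:2]/c[2]; a=a*(1+s["k1"]*(a@a)); return np.round([a[0]*s["fx"]+s["cx"],a[1]*s["fy"]+s["cy"]],1)
o=get_obs(); print(o["tool_pos"],o["wrist_force"],o["width"])
s=snapshot("side"); print("tip side",proj(s,o["tool_pos"]), "world at finger bottom",world(s)[292,333],world(s)[285,333])
w=world(s)
for n,(u,v) in dict(neartop=(int(230+450/4),int(210+415/4)),hole=(230+422//4,210+385//4),stoptop=(230+115//4,210+165//4)).items(): print(n,(u,v),w[v,u])
t=snapshot("top"); w=world(t); pickle.dump(t,open("top1.pkl","wb"))
print("tip top",proj(t,o["tool_pos"]))
for u,v in((260,255),(330,252),(246,251)): print((u,v),w[v,u])
cv2.imwrite("pics/t2.png",cv2.resize(t["image"][175:300,225:375],None,fx=5,fy=4.8))
```

```text
[ 0.4660746  -0.00577897  0.02766693] [ 0.44549286  0.3077995  -0.98196355] 0.0005527577902885364
tip side [332.9 304.7] world at finger bottom [ 0.45876803 -0.0131243   0.0731581 ] [ 0.4593894  -0.01266374  0.09198797]
neartop (342, 313) [ 0.45137163 -0.04595418  0.03800615]
hole (335, 306) [ 0.45837604 -0.01918477  0.03701855]
stoptop (258, 251) [0.46561769 0.2414296  0.05180722]
tip top [324.7 251.8]
(260, 255) [0.45102196 0.19071799 0.01840646]
(330, 252) [ 0.44283291 -0.01039011  0.44127873]
(246, 251) [0.46017685 0.22841611 0.05204335]
```

View pics/t2.png

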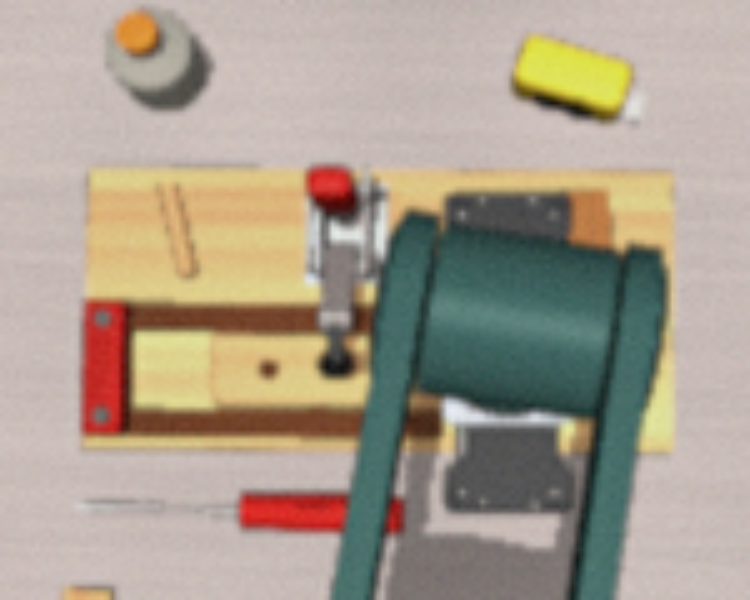

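The slat has not moved: the finger passed over it, and the camera places the fingertip higher than the reported TCP. I'll measure that offset.

Run:
```python
from h import *
np.set_printoptions(precision=4,suppress=True)
s=snapshot("side"); w=world(s)
for u in (329,333,337): 
    print(u); print(np.c_[np.arange(282,300,1),w[282:300,u],s["image"][282:300,u].mean(-1)])
# initial: lowest gripper points seen from both cameras
for n in("side","top"):
    s=pickle.load(open(n+".pkl","rb")); w=world(s)
    m=(abs(w[...,0]-.184)<.1)&(abs(w[...,1]-.518)<.12)&(w[...,2]>.1)&(w[...,2]<.4)
    q=w[m]; print(n,len(q), q.min(0) if len(q) else "", np.percentile(q[:,2],[1,5,20]) if len(q) else "")
```

```text
329
[[282.       0.4552  -0.005    0.0985 113.    ]
 [283.       0.4541  -0.006    0.097  111.6667]
 [284.       0.4537  -0.0064   0.0947 115.    ]
 [285.       0.453   -0.0071   0.0928 114.    ]
 [286.       0.4535  -0.0066   0.0894 113.6667]
 [287.       0.4528  -0.0072   0.0874 113.    ]
 [288.       0.4531  -0.0069   0.0843 111.6667]
 [289.       0.455   -0.005    0.0793 114.3333]
 [290.       0.4547  -0.0052   0.0768 114.    ]
 [291.       0.4555  -0.0045   0.073  110.6667]
 [292.       0.4537  -0.0061   0.0722 115.    ]
 [293.       0.478    0.017    0.0407 119.6667]
 [294.       0.48     0.019    0.0352 114.    ]
 [295.       0.4755   0.0147   0.0377 117.6667]
 [296.       0.4723   0.0117   0.0386 123.3333]
 [297.       0.4681   0.0077   0.0407 125.6667]
 [298.       0.4702   0.0097   0.0353 125.6667]
 [299.       0.4635   0.0035   0.0404 129.3333]]
333
[[282.       0.4554  -0.0165   0.1048 112.    ]
 [283.       0.4603  -0.0119   0.0965 111.3333]
 [284.       0.4576  -0.0144   0.0968 112.    ]
 [285.       0.4583  -0.0136   0.0932 113.    ]
 [286.       0.4594  -0.0127   0.08
[... 917 characters left out ...]
22 114.6667]
 [288.       0.4725  -0.0121   0.0752 114.3333]
 [289.       0.471   -0.0135   0.0741 114.3333]
 [290.       0.4702  -0.0143   0.0723 114.6667]
 [291.       0.4695  -0.0149   0.0703 113.6667]
 [292.       0.4725  -0.0121   0.0639 119.6667]
 [293.       0.4698  -0.0147   0.0643 118.3333]
 [294.       0.5049   0.0175   0.0203 125.    ]
 [295.       0.5024   0.0152   0.0203 112.6667]
 [296.       0.4841  -0.0015   0.0388 130.6667]
 [297.       0.4822  -0.0033   0.0381 124.6667]
 [298.       0.4813  -0.0041   0.0363 118.6667]
 [299.       0.4756  -0.0093   0.0401 116.3333]]
side 1770 [0.1241 0.4223 0.2034] [0.2136 0.2303 0.3023]
top 1515 [0.1279 0.4225 0.2027] [0.2136 0.2428 0.3214]
```

The fingertips really are at z ≈ 0.067, about 39 mm above the reported TCP (x and y agree). The finger therefore hovered over the slat and nothing was touched. I'll back off and go down by that offset, watching the force.

Emit:
drive_tool --pt "-0.4 0 0 0 0 0" --pt "-0.5 0 0 0 0 0" --pt "-0.5 0 0 0 0 0" --pt "-0.4 0 0 0 0 0" --pt "0 0 0 0 0 0"

```text
time: 9.1
tool_pos: [0.4682, -0.0791, 0.0277]
ee_rot: [3.142, -0.0, 1.597]
wrist_force: [-0.4, 0.1, 0.6]
width: 0.0008
finger_force: 0.0
```

Emit:
drive_tool --pt "0 -0.08 0.2 0 0 0" --pt "0 0 0.2 0 0 0" --pt "0 0 0.2 0 0 0" --pt "0 0 0.1 0 0 0" --pt "0 0 0.1 0 0 0" --pt "0 0 0 0 0 0"

```text
time: 9.85
tool_pos: [0.4648, -0.0778, -0.0047]
ee_rot: [-3.141, -0.0, 1.6]
wrist_force: [-0.5, 0.5, 0.3]
width: 0.0004
finger_force: 0.0
```

Run:
```python
from h import *
np.set_printoptions(precision=4,suppress=True)
s=snapshot("side"); w=world(s); o=get_obs(); print(o["tool_pos"],o["wrist_force"])
t=o["tool_pos"]
m=(abs(w[...,0]-t[0])<.02)&(abs(w[...,1]-t[1])<.016)&(w[...,2]>.025)&(w[...,2]<.13)
v,u=np.where(m)
for c in range(u.min(),u.max()+1,2):
    r=v[u==c]; print(c,r.max(),w[r.max(),c])
```

```text
[ 0.465  -0.0779 -0.0044] [-1.2463  0.0456  0.3037]
351 318 [ 0.4541 -0.0692  0.0364]
353 319 [ 0.4512 -0.0772  0.0406]
355 320 [ 0.4547 -0.0798  0.0371]
357 321 [ 0.4542 -0.0858  0.0384]
359 322 [ 0.4593 -0.0871  0.0328]
361 321 [ 0.4671 -0.0861  0.0296]
363 317 [ 0.4733 -0.0861  0.0369]
```

Emit:
drive_tool --pt "0 0 0.1 0 0 0" --pt "0 0 0 0 0 0"

```text
time: 10.15
tool_pos: [0.4648, -0.0779, -0.0086]
ee_rot: [-3.141, -0.0, 1.6]
wrist_force: [-0.9, 0.2, 0.1]
width: 0.0007
finger_force: 0.0
```

Emit:
drive_tool --pt "0.15 0 0 0 0 0" --pt "0.15 0 0 0 0 0" --pt "0.15 0 0 0 0 0" --pt "0.15 0 0 0 0 0" --pt "0.15 0 0 0 0 0" --pt "0 0 0 0 0 0"

```text
time: 10.9
tool_pos: [0.4641, -0.0473, -0.0083]
ee_rot: [3.142, -0.001, 1.601]
wrist_force: [-0.1, -0.3, 0.3]
width: 0.0006
finger_force: 0.0
```

```bash
cat > slat.py <<'E'
from h import *
np.set_printoptions(precision=4,suppress=True)
s=snapshot("top"); w=world(s); o=get_obs(); print(o["tool_pos"],o["wrist_force"])
# board seen between stop face and slat: slat far end by height along channel centre
a=.028; d=w[...,:2]-np.array([.4636,.0888]); fx=d@[np.cos(a),np.sin(a)]; fy=d@[-np.sin(a),np.cos(a)]
m=(abs(fx)<.014)&(fy>.03)&(fy<.126)
lo=m&(w[...,2]<.027); hi=m&(w[...,2]>.031)&(w[...,2]<.045)
print("slat far end max",fy[hi].max(),"board px",lo.sum(), fy[lo].min() if lo.any() else None)
E
python3 slat.py
```

```text
[ 0.4641 -0.0475 -0.0083] [-0.4411  0.5376 -1.3954]
slat far end max 0.09167951627194382 board px 89 0.09573173724466517
```

The slat is moving now, with about 37 mm left.

Emit:
drive_tool --pt "0.15 0 0 0 0 0" --pt "0.15 0 0 0 0 0" --pt "0.15 0 0 0 0 0" --pt "0.15 0 0 0 0 0" --pt "0.12 0 0 0 0 0" --pt "0.05 0 0 0 0 0" --pt "0 0 0 0 0 0"

```text
time: 11.82
tool_pos: [0.4632, -0.0167, -0.0084]
ee_rot: [-3.142, -0.001, 1.6]
wrist_force: [-0.5, -0.5, -0.0]
width: 0.0008
finger_force: 0.0
```

Emit:
drive_tool --pt "0.05 0 0 0 0 0" --pt "0.05 0 0 0 0 0" --pt "0 0 0 0 0 0"

```text
time: 12.2
tool_pos: [0.4631, -0.0129, -0.0084]
ee_rot: [-3.142, -0.0, 1.6]
wrist_force: [0.7, -0.1, 0.1]
width: 0.0002
finger_force: 0.2
```

Emit:
drive_tool --pt "0.05 0 0 0 0 0" --pt "0 0 0 0 0 0"

```text
time: 12.45
tool_pos: [0.463, -0.0109, -0.0084]
ee_rot: [-3.142, -0.0, 1.6]
wrist_force: [-0.1, -0.7, -0.8]
width: 0.0004
finger_force: 0.2
```

Emit:
drive_tool --pt "0.05 0 0 0 0 0" --pt "0 0 0 0 0 0"

```text
time: 12.7
tool_pos: [0.4629, -0.0103, -0.0083]
ee_rot: [-3.141, 0.002, 1.6]
wrist_force: [-0.0, -4.6, -0.6]
width: 0.0006
finger_force: 2.7
```

```bash
python3 slat.py
```

```text
[ 0.4629 -0.0103 -0.0083] [ 0.0776 -4.4743  0.1348]
slat far end max 0.12439617393744994 board px 0 None
```

The force rose to 4.6 N and no board shows before the stop, so the slat is seated. I'll press briefly, back off, rise, and move to the handle.

Emit:
drive_tool --pt "0.04 0 0 0 0 0" --pt "0 0 0 0 0 0" --pt "0 0 0 0 0 0" --pt "0 0 0 0 0 0"

```text
time: 13.25
tool_pos: [0.4629, -0.0103, -0.0083]
ee_rot: [-3.141, 0.005, 1.6]
wrist_force: [-0.2, -9.0, -0.7]
width: 0.0005
finger_force: 4.4
```

Emit:
drive_tool --pt "-0.2 0 0 0 0 0" --pt "-0.4 0 0 0 0 0" --pt "-0.4 0 -0.2 0 0 0" --pt "0 0 -0.5 0 0 0" --pt "0 0 -0.8 0 0 0" --pt "0 0 -0.8 0 0 0" --pt "0 0 -0.8 0 0 0" --pt "0 0 -0.2 0 0 0" --pt "0 0 0 0 0 0"

```text
time: 14.38
tool_pos: [0.4642, -0.0479, 0.1238]
ee_rot: [3.141, -0.0, 1.599]
wrist_force: [-0.2, 0.1, -0.0]
width: 0.0002
finger_force: 0.0
```

```bash
python3 slat.py
```

```text
[ 0.4635 -0.0477  0.1227] [ 0.298   0.6689 -0.4196]
slat far end max 0.1257866766474934 board px 0 None
```

Emit:
drive_tool --pt "0.3 0 -0.2 0 0 0" --pt "0.6 0 0 0 0 0" --pt "0.6 0 0 0 0 0" --pt "0.6 0 0 0 0 0" --pt "0.6 0 0 0 0 0" --pt "0.5 0 0 0 0 0" --pt "0.2 0.3 0 0 0 0" --pt "0 0.5 0 0 0 0" --pt "0 0.4 0 0 0 0" --pt "0 0.2 0 0 0 0" --pt "0 0 0 0 0 0"

```text
time: 15.8
tool_pos: [0.5164, 0.0898, 0.1313]
ee_rot: [-3.141, -0.0, 1.599]
wrist_force: [-0.0, 0.4, -0.5]
width: 0.0006
finger_force: 0.0
```

Run:
```python
from h import *
s=snapshot("side"); cv2.imwrite("pics/s3.png",cv2.resize(s["image"][170:330,230:420],None,fx=4,fy=3.7)); print(get_obs()["tool_pos"])
w=world(s); t=get_obs()["tool_pos"]
m=(abs(w[...,0]-t[0])<.02)&(abs(w[...,1]-t[1])<.016)&(w[...,2]>.15)&(w[...,2]<.25)
v,u=np.where(m)
for c in range(u.min(),u.max()+1,3):
    r=v[u==c]; print(c,r.max(),w[r.max(),c])
```

```text
[0.51603646 0.08979359 0.13142664]
308 200 [0.50465719 0.10099602 0.23539328]
311 225 [0.50346072 0.09317776 0.17553994]
314 227 [0.50796591 0.08859939 0.17011552]
317 228 [0.51299616 0.08441604 0.16686986]
320 228 [0.52149313 0.08354515 0.16303269]
```

View pics/s3.png

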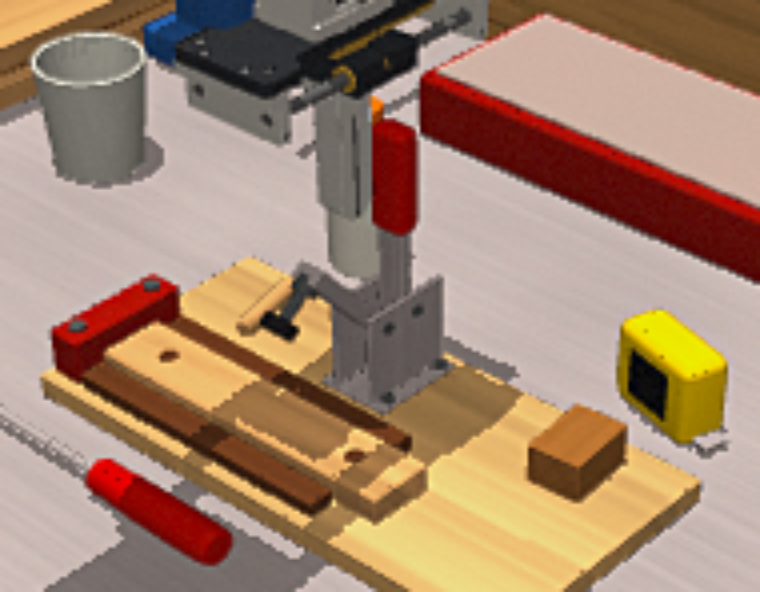

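Slat home at the stop (crop (120,350)) and the closed fingers at (345,200) stand beside the red grip at (395,175). Now I'll push the handle over along its arc.

Emit:
drive_tool --pt "0 0.26 0 0 0 0" --pt "0 0.26 0 0 0 0" --pt "0 0.24 0 0 0 0" --pt "0 0.24 0 0 0 0" --pt "0 0.24 0 0 0 0" --pt "0 0.22 0.08 0 0 0" --pt "0 0.22 0.08 0 0 0" --pt "0 0.22 0.09 0 0 0"

```text
time: 16.85
tool_pos: [0.5899, 0.0917, 0.1217]
ee_rot: [-3.135, 0.001, 1.6]
wrist_force: [-8.0, -1.3, 3.4]
width: 0.001
finger_force: 4.3
```

Emit:
drive_tool --pt "0 0.2 0.14 0 0 0" --pt "0 0.2 0.14 0 0 0" --pt "0 0.17 0.15 0 0 0" --pt "0 0.14 0.16 0 0 0" --pt "0 0.12 0.16 0 0 0" --pt "0 0.1 0.16 0 0 0"

```text
time: 17.6
tool_pos: [0.6303, 0.0935, 0.0847]
ee_rot: [3.14, -0.001, 1.6]
wrist_force: [-0.2, -0.1, -1.1]
width: 0.0001
finger_force: 0.0
```

Emit:
drive_tool --pt "0 0.08 0.16 0 0 0" --pt "0 0.07 0.16 0 0 0" --pt "0 0.05 0.12 0 0 0" --pt "0 0 0 0 0 0"

```text
time: 18.1
tool_pos: [0.6371, 0.0936, 0.0669]
ee_rot: [-3.141, -0.0, 1.6]
wrist_force: [0.0, -0.5, -0.1]
width: 0.0003
finger_force: 0.0
```

Run:
```python
from h import *
s=snapshot("side"); cv2.imwrite("pics/s4.png",cv2.resize(s["image"][170:330,230:420],None,fx=4,fy=3.7)); print(get_obs()["tool_pos"])
```

```text
[0.63719753 0.09360204 0.06744499]
```

View pics/s4.png

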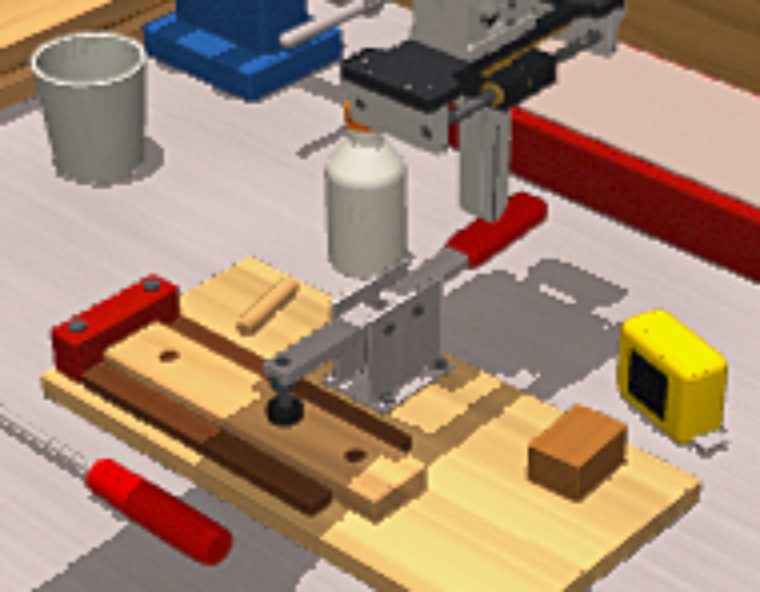

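The handle lies nearly level, with its grip at crop (500,230), and the pad is on the slat at (285,410). I'll rise clear and verify.

Emit:
drive_tool --pt "0 0 -0.4 0 0 0" --pt "0 0 -0.8 0 0 0" --pt "0 0 -0.8 0 0 0" --pt "0 0 -0.5 0 0 0" --pt "0 0 0 0 0 0" --pt "0 0 0 0 0 0"

```text
time: 18.9
tool_pos: [0.637, 0.0935, 0.1674]
ee_rot: [-3.141, -0.0, 1.6]
wrist_force: [-1.0, -0.5, -0.9]
width: 0.0005
finger_force: 0.0
```

```bash
python3 slat.py
python3 - <<'E'
from h import *
s=snapshot("side"); w=world(s); h=cv2.cvtColor(s["image"],cv2.COLOR_BGR2HSV)
m=((h[...,0]<8)|(h[...,0]>172))&(h[...,1]>150)&(w[...,2]>.06)&(w[...,2]<.13)&(abs(w[...,1]-.093)<.012)&(w[...,0]>.6)&(w[...,0]<.71)
q=w[m]; top=q[q[:,2]>np.median(q[:,2])-.01]; k=np.polyfit(q[:,0],q[:,2],1); print(len(q),q.min(0),q.max(0),"slope angle",np.pi/2+np.arctan(k[0]))
E
```

```text
[0.6367 0.0935 0.1666] [-0.4644  0.7072 -0.8374]
slat far end max 0.12421780032381578 board px 0 None
225 [0.61079547 0.08113921 0.07733831] [0.68692141 0.10457666 0.09643265] slope angle 1.6385908215578475
```

```bash
python3 -c "
from bench import close_job; print(close_job())"
```

```text
the job is handed in; nothing more can be done
None
```

The slat is pushed home against the red stop, the clamp is snapped into lock with the pad on the slat, the robot is clear, and the job was handed in at about 19 s; no verdict was returned.

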